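# Lock the dosing unit into its dock

## Task

Secure the dosing unit in its docking base: first swing the latch arm fully shut into its catch, then take the mallet by its handle and knock the raised sprung locking pin down with a brisk blow (or a few) until it is fully home, and put the mallet back in its rest standing on its head as you found it. Touch the pin only with the mallet, do not touch the dosing unit, and leave the bottles, jar and beaker standing where they are.

Things in the scene. Friction and masses are not known exactly. Their poses are not given: they have to be found in the camera images.
- dock: White low docking base fixed to the bench, 200 (x) x 240 (y) x 50 mm high; origin at the centre of its underside; -x is its front (blue panel). On its top, in its frame in mm: latch pivot at (-20, 85), catch at (-14, -29), locking pin at (-20, -70) in an aluminium housing 28 mm across with its top at z 72, dosing unit behind the latch.
- unit: Dosing unit fixed on the dock, parallel to it: black block 65 (x) x 90 (y) x 70 mm with a glass burette on it, 157 mm high in all; an 8 mm high foot reaches 72 mm to -x from its origin, under the shut latch arm. Origin: centre of its underside, 50 mm above the bench, at (62, 35) mm in the dock's frame. Do not touch it.
- latch (a joint): Angle of the latch arm (rad): 0 shut (arm points to the dock's -y, its end in the catch, at a stop), grows to 1.7 as it swings open towards the dock's front (-x); starts 0.9 to 1.6. The hinge is vertical, stiff by about 0.08 N m (about 1 N at the knob) and stays where it is left.
- latch_hinge (a point): Point on the latch's vertical hinge axis at the arm's mid-height, 66 mm above the bench. The arm is a flat steel bar 18 mm wide, 10 mm thick (z 61 to 71 mm), reaching 115 mm from the hinge.
- latch_knob (a point): Top centre of the upright black knob on the latch arm, 85 mm from the hinge axis: knob 16 mm across, 28 mm tall, top 99 mm above the bench.
- catch (a point): Catch for the latch arm's end: steel post with a lip over the arm, 30 x 14 mm, top 84 mm above the bench, open towards the dock's front (-x); this point is the centre of its top.
- pin (a joint): How far the locking pin has been driven down (m): 0 fully up, 0.020 fully home at its stop; starts 0 to 0.003. It has a spring and a friction grip: 7 N to start it, 12 N near the bottom, plus 15 N s/m; it stays where it is left.
- pin_top (a point): Centre of the flat top of the pin's steel head, 22 mm across; 98 mm above the bench when fully up, 78 mm when home.
- mallet: Mallet, about 0.4 kg, standing on its head. Head: upright white cylinder 36 mm across, 80 mm tall, a flat face at each end. Handle: level wooden bar 16 mm wide, 20 mm tall, from the head towards the mallet's -x, ending at x = -205 mm, its centre line 45 mm above the origin. Origin: centre of the lower face; z up along the head. Centre of mass 15 mm from the head's axis towards the handle.
- mallet_rest: Grey mallet rest fixed to the bench: plate 230 (x) x 75 (y) x 6 mm, origin at the centre of its underside. The head stands on the plate at x = +70 mm (rest_spot); the handle lies along -x between two uprights at x = -95 mm (16 mm thick along x, 32 mm apart, tops at z 70 mm) over a sill with its top at z 40.5 mm.
- rest_spot (a point): Point on the top of the rest's plate, 6 mm above the bench, where the centre of the mallet's lower face stands.
- bottle_a: Brown reagent bottle with black cap, 58 mm across, 150 mm tall, loose, near the pin; origin at the centre of its underside.
- bottle_b: Another such brown bottle, 58 mm across, 150 mm tall; origin at the centre of its underside.
- jar: Squat white jar, 58 mm across, 65 mm tall, loose, near the pin; origin at the centre of its underside.
- beaker: Glass beaker, 62 mm across, 70 mm tall, loose, beside the mallet rest; origin at the centre of its underside.
Mind the look-alikes: they are no part of the job. There is more than one size of the mallet; the job needs the smallest.

How it is judged:
By the outcome, as a careful person would: the job done as asked, in the order asked, and still so for the second after the job is handed in, with the robot touching nothing.
It also fails if it takes over 67 s, if anything falls off the work surface, if the arm or the gripper's body presses on something with over 40 N, if the wrist force passes 120 N, or if a joint passes its speed limit or range.

## Robot

A 6-joint arm with a two-finger parallel gripper is mounted at the origin on the work surface. World frame = base frame: x ahead of the robot, y to its left, z up, the work surface at z = 0. Lengths are in m, angles in rad, forces in N, time in s.
With the tool pointing down it reaches from about 0.35 to 0.975 m from the base axis. Payload 4.9 kg.
Tool frame: the origin (TCP) lies at the very end of the fingers, on their centre line; the grasp point (between the pads) lies 19 mm behind it; z points along the fingers, y is the line along which they close (so a half turn about z gives the same grasp; the last joint's range is limited). The gripper opens to 85 mm and grips with 20 to 120 N. Pads are 22 mm wide; open, the fingers measure 114 mm over their backs; the gripper's body (76 mm by 85 mm) begins 54 mm behind the grasp point. The pads swing forward as they close: fully open they stand 13 mm farther back than shut.
Start: joints at [1.164, 0.053, 1.613, -0, 1.476, -0.119], TCP at [0.177, 0.599, 0.231] pointing down, gripper open.
Joint ranges: [-3.01, 3.01], [-1.01, 2.22], [0.06, 2.58], [-1.02, 4.17], [0.09, 2.62], [-3.14, 3.14]. Speed limits (rad/s): [2.57, 2.57, 3.14, 3.14, 3.14, 3.14].

## Interface

Orientations are given as a unit quaternion [w, x, y, z].
In Python, from plant import manip gives the robot as it stands.
- The arm moves only by the shell command python3 -m pendant 'ROWS'. ROWS is JSON, a list of rows, each a list of 3 entries, a list of its own where there are three numbers: the opening, from 0 (shut) to 1 (fully open), then the shift along the tool's x, y, z in units of 12 cm (1.0 is 12 cm), then the turn about the tool's z in units of pi rad (1.0 is pi rad). In form: [[gripper, [dx, dy, dz], roll], ...]. A call has 1 to 10 rows; each row is the pose to reach, as a shift and turn from the pose commanded when the call began, along the tool's axes at that moment, turning the shorter way round; what a row does not reach only later rows make up. A row lasts 1/10 s, in which the tool goes at most 50 mm and 8.59 degrees, less where a joint would pass 70% of its speed; a pose out of reach is approached as far as the arm can. A call with a number of a shift or a turn outside -1 to 1 is refused whole. A call with a gripper value outside its range is refused whole. The fingers move at their own pace and stop on an object; the grip force is fixed at half the most. Time passes only in rows, so rows that repeat a pose let the fingers close. It gives the time, the measured TCP pose, the force, the opening and the grip force at its end, in the units of the state.
- manip.state(): the state, without advancing time (a new reading comes with each control period).
- manip.grab_frame(name): name is "side" or "top"; returns a dict with "img" (384x512x3 uint8, red, green, blue), "fx", "fy", "cx", "cy" (pixels), "eye" and "rotation" of the camera in the world. Camera axes: x right, y down, z forward; pixel columns grow to the right and rows downward; lengths in m; the calibration is good to about 2 mm. A picture is of the moment at which its call begins. There is no depth.
- manip.job_done(): hands the job in; it is judged then, once.
The state is a dict: "time": time; "joint_pos": joint angles; "joint_vel": joint speeds; "joint_efforts": joint torques, N m; "tool_pos": TCP position; "tool_rot": TCP orientation; "contact_force": force on the tool from outside, world axes, zero at the start; "ft_torque": the same for the moment, N m; "gripper_width": opening from 0.0 (shut) to 1.0 (fully open); "grasp_force": force on a finger pad.
Only numpy, scipy, OpenCV 4.12 (cv2) and the standard library are available. Lean on these libraries where they do the work, as an engineer would, in place of code of your own. Each camera call takes 0.05 s, during which the arm holds its last target. There are 200 camera calls.

## Working session

There is one attempt and no reset: what is moved stays moved. The work goes in short steps, Python scripts to look and compute and a shell command to move; the robot and the scene stay as the last step left them, time stands still between calls to the robot, and variables do not carry over. Pictures are saved under pics/ and viewed, at most 10 in all, crops included, and the job is handed in when it is done.

```bash
mkdir -p pics; ls
python3 - <<'E'
from plant import manip
import cv2
print(manip.state())
for n in("top","side"):
    f=manip.grab_frame(n); cv2.imwrite(f"pics/{n}0.png",f["img"][...,::-1])
    print({k:v for k,v in f.items() if k!="img"})
E
```

```text
pics
{'time': 0.0, 'joint_pos': array([ 1.16397786e+00,  5.33541813e-02,  1.61431491e+00, -1.96977815e-05,
        1.47599523e+00, -1.19009235e-01]), 'joint_vel': array([ 3.61250015e-03,  4.91384190e-04, -3.60545543e-04, -2.23888265e-04,
       -1.46393633e-03, -2.30007593e-05]), 'joint_efforts': array([-1.98305373e-03, -3.93725324e+01, -3.70153105e+01, -4.45056767e-04,
        7.42614007e-03, -2.33195931e-05]), 'tool_pos': array([0.17716648, 0.59870547, 0.23005219]), 'tool_rot': array([-2.59741647e-04,  1.43407446e-01,  9.89663191e-01, -1.00278731e-03]), 'contact_force': array([-0.43384419,  1.28278538, -0.6453451 ]), 'ft_torque': array([-0.03917906,  0.03393527,  0.03421291]), 'grasp_force': 0.0, 'gripper_width': 0.9958748276882263}
{'fx': 405.7126729566183, 'fy': 405.7126729566183, 'cx': 249.9356379837858, 'cy': 194.1471668198345, 'eye': array([ 0.43561174, -0.00225595,  1.34631897]), 'rotation': array([-0.02399673,  0.71550997, -0.69755652,  0.02974119])}
{'fx': 357.8223590149062, 'fy': 357.8223590149062, 'cx': 252.93084860738088, 'cy': 189.83023144698612, 'eye': array([0.42292838, 0.83570585, 0.73665561]), 'rotation': array([ 0.02002058, -0.06688413,  0.89213217, -0.44634726])}
```

View pics/top0.png

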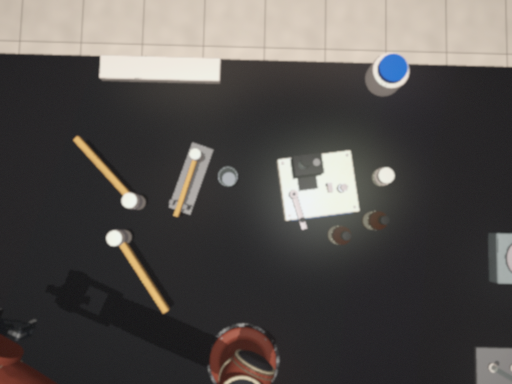

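View pics/side0.png

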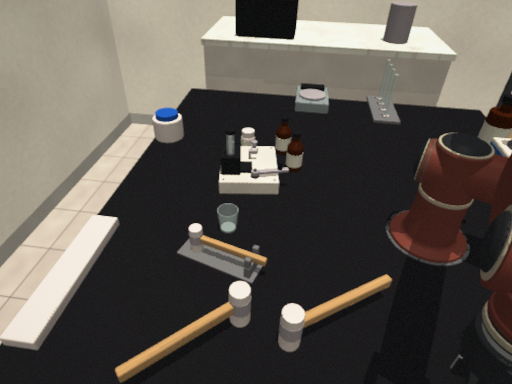

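The top view shows the dock around (318,186), the knob near (296,193), the small mallet in its rest at (190,178), and the beaker at (228,176). I'll enlarge both views to measure them.

```bash
cat > h.py <<'E'
import numpy as np,cv2
from plant import manip
from scipy.spatial.transform import Rotation as R
def rot(q): return R.from_quat(np.r_[q[1:],q[0]])
def ray(f,p):
    d=np.array([(p[0]-f["cx"])/f["fx"],(p[1]-f["cy"])/f["fy"],1.])
    return rot(f["rotation"]).apply(d)
def onz(f,p,z):
    d=ray(f,p); e=f["eye"]; return e+d*(z-e[2])/d[2]
def proj(f,P):
    c=rot(f["rotation"]).inv().apply(np.asarray(P)-f["eye"])
    return np.array([f["fx"]*c[0]/c[2]+f["cx"],f["fy"]*c[1]/c[2]+f["cy"]])
def tri(f,p,g,q):
    A=[];b=[]
    for F,x in((f,p),(g,q)):
        d=ray(F,x);d/=np.linalg.norm(d);M=np.eye(3)-np.outer(d,d);A.append(M);b.append(M@F["eye"])
    return np.linalg.lstsq(np.vstack(A),np.hstack(b),rcond=None)[0]
def crop(f,x0,y0,w,h,s,name):
    cv2.imwrite(name,cv2.resize(f["img"][y0:y0+h,x0:x0+w,::-1],None,fx=s,fy=s,interpolation=cv2.INTER_CUBIC))
E
python3 - <<'E'
from h import *
f=manip.grab_frame("top"); g=manip.grab_frame("side")
crop(f,160,132,250,125,3.2,"pics/t1.png"); crop(g,165,110,160,120,5,"pics/s1.png")
E
```

```text
(no output)
```

View pics/t1.png

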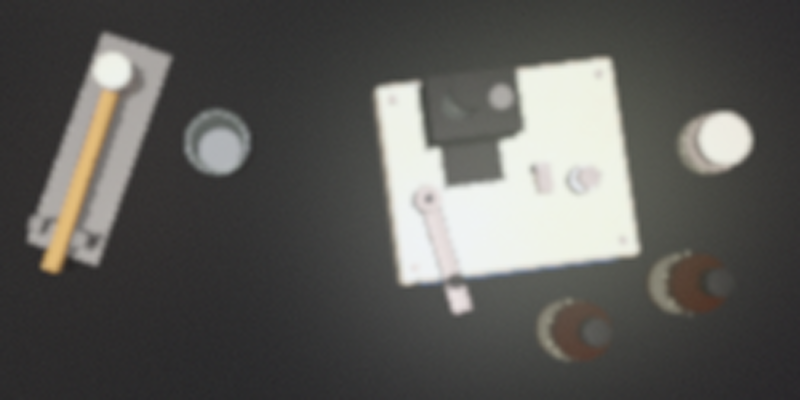

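View pics/s1.png

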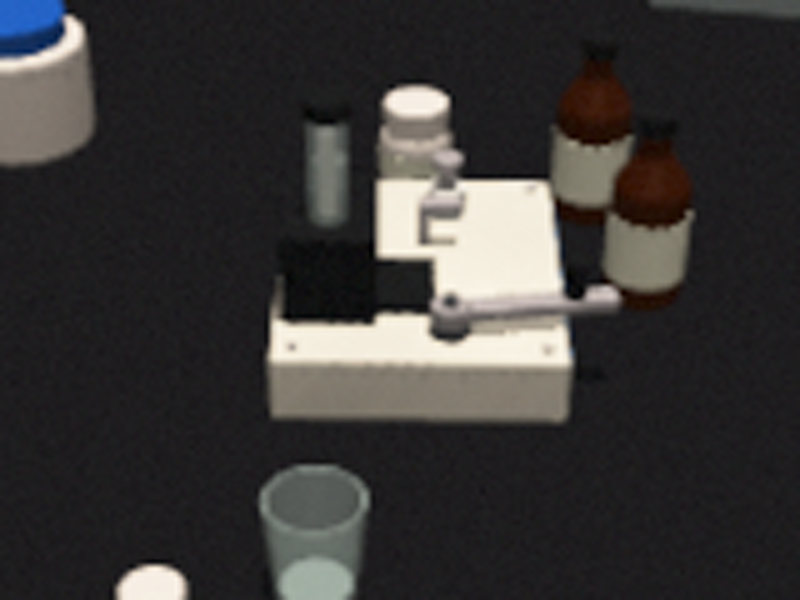

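The top crop shows the dock corners at (375,86), (610,58), (640,253) and (401,284), with the hinge at (428,198) and the arm end at (460,312). The pin head is near (592,177), the mallet head at (112,71), and the handle end at (51,268). The side crop agrees, with the pin top at (449,158).

```bash
cat > meas.py <<'E'
from h import *
f=manip.grab_frame("top"); g=manip.grab_frame("side")
T=lambda x,y:((x+.5)/3.2-.5+160,(y+.5)/3.2-.5+132)
S=lambda x,y:((x+.5)/5-.5+165,(y+.5)/5-.5+110)
# dock: white mask -> minAreaRect
im=f["img"].astype(int); m=((im.min(2)>150)).astype(np.uint8)
m=cv2.morphologyEx(m,cv2.MORPH_CLOSE,np.ones((5,5)))
sub=np.zeros_like(m); sub[140:235,270:366]=m[140:235,270:366]
c=max(cv2.findContours(sub,0,2)[0],key=cv2.contourArea)
box=cv2.boxPoints(cv2.minAreaRect(c)); print("rect px",box.round(1).tolist())
C=np.array([onz(f,p,.05)[:2] for p in [T(375,86),T(610,58),T(640,253),T(401,284)]]) # +x+y,+x-y,-x-y,-x+y
print("corners",C.round(4).tolist(),"sides",[np.linalg.norm(C[i]-C[(i+1)%4]).round(4) for i in range(4)])
o=C.mean(0); ex=(C[0]+C[1]-C[2]-C[3]); ey=(C[0]+C[3]-C[1]-C[2])
y1=np.arctan2(ex[1],ex[0]); y2=np.arctan2(-ey[0],ey[1]); yaw=(y1+y2)/2
print("dock",o,y1,y2)
c_,s_=np.cos(yaw),np.sin(yaw); D=lambda x,y:o+np.array([c_*x-s_*y,s_*x+c_*y])
for n,x,y,z in(("hinge",-.02,.085,.071),("catch",-.014,-.029,.084),("pin",-.02,-.07,.098)):
    P=np.r_[D(x,y),z]; t=proj(f,P); s=proj(g,P)
    print(n,P.round(4),"top crop",((t-[160,132])*3.2).round(),"side crop",((s-[165,110])*5).round())
h=onz(f,T(428,198),.071); e=onz(f,T(460,312),.071); print("hinge meas",h,"end",e,np.linalg.norm(e-h))
u=(e-h)[:2]/np.linalg.norm(e-h); a=np.arctan2(u[1],u[0])
print("latch angle",yaw-np.pi/2-a, "knob",h[:2]+.085*u)
print("pin tri",tri(f,T(592,176),g,S(449,158)))
hd=onz(f,T(112,71),.086); he=onz(f,T(51,270),.061)
print("mallet head",hd,"end",he,np.linalg.norm((hd-he)[:2]),"yaw",np.arctan2(*(hd-he)[1::-1]))
P=[onz(f,T(*p),.006)[:2] for p in((103,32),(172,57),(99,266),(27,243))]
print("rest",np.mean(P,0),[np.linalg.norm(P[i]-P[(i+1)%4]).round(4) for i in range(4)],np.arctan2(*(P[0]+P[1]-P[2]-P[3])[::-1]))
for n,p,z in(("bottle near",(597,332),.15),("bottle far",(719,282),.15),("jar",(725,139),.065),("beaker",(217,142),.07)): print(n,onz(f,T(*p),z)[:2].round(3))
E
python3 meas.py
```

```text
rect px [[276.6000061035156, 158.6999969482422], [351.20001220703125, 148.8000030517578], [360.8999938964844, 221.39999389648438], [286.20001220703125, 231.39999389648438]]
corners [[0.652, -0.0955], [0.6869, -0.3328], [0.4903, -0.3642], [0.4533, -0.1254]] sides [np.float64(0.2399), np.float64(0.1991), np.float64(0.2416), np.float64(0.2009)]
dock [ 0.57062967 -0.22948474] 0.15375062800689723 0.1499103157792322
hinge [ 0.538  -0.1485  0.071 ] top crop [427. 197.] side crop [447. 305.]
catch [ 0.5612 -0.2603  0.084 ] top crop [543. 176.] side crop [437. 200.]
pin [ 0.5614 -0.3017  0.098 ] top crop [589. 175.] side crop [445. 154.]
hinge meas [ 0.53835111 -0.14851148  0.071     ] end [ 0.42712328 -0.18178803  0.071     ] 0.11609891991426391
latch angle 1.4319273521102376 knob [ 0.4569174  -0.17287438]
pin tri [ 0.56093908 -0.30456512  0.09534569]
mallet head [0.65395113 0.16514802 0.086     ] end [0.45827146 0.22157154 0.061     ] 0.20365202818101513 yaw -0.28073138342801585
rest [0.5859804  0.18482497] [np.float64(0.0768), np.float64(0.23), np.float64(0.0781), np.float64(0.2331)] -0.3036615813903325
bottle near [ 0.412 -0.297]
bottle far [ 0.461 -0.409]
jar [ 0.605 -0.444]
beaker [0.589 0.061]
```

Every measured point matches the given sizes (sides 240/200 mm, arm 116 mm, handle 204 mm). I'll move towards the latch knob with the gripper shut.

```bash
for i in 1 2 3 4; do python3 -m pendant '[[0,[-0.33,-0.33,0],0],[0,[-0.67,-0.67,0],0],[0,[-1,-1,0],0],[0,[-1,-1,0],0]]'; done
python3 -m pendant '[[0,[0,-0.4,0],0.05],[0,[0.05,-0.8,0],0.1],[0,[0.07,-1,0],0.15],[0,[0.07,-1,0],0.2],[0,[0.07,-1,0],0.25],[0,[0.07,-1,0],0.31],[0,[0.07,-1,0],0.31],[0,[0.07,-1,0],0.31]]'
```

```text
time: 0.7
tool_pos: [0.2596, 0.4474, 0.2311]
tool_rot: [0.0, 0.145, 0.989, -0.0]
contact_force: [-0.0, 1.2, 0.0]
gripper_width: 0.332
grasp_force: 0.0
time: 1.1
tool_pos: [0.3407, 0.2982, 0.2314]
tool_rot: [0.001, 0.145, 0.989, -0.0]
contact_force: [0.4, 0.3, -0.2]
gripper_width: 0.0
grasp_force: 0.0
time: 1.5
tool_pos: [0.4217, 0.1487, 0.2315]
tool_rot: [0.001, 0.145, 0.989, -0.0]
contact_force: [-0.1, 0.3, 0.8]
gripper_width: -0.002
grasp_force: 0.0
time: 1.9
tool_pos: [0.5026, -0.0007, 0.2314]
tool_rot: [0.0, 0.145, 0.989, -0.0]
contact_force: [-0.3, 0.3, 0.0]
gripper_width: -0.001
grasp_force: 0.0
time: 2.7
tool_pos: [0.4592, -0.1099, 0.2313]
tool_rot: [0.0, 0.59, 0.808, 0.0]
contact_force: [-0.1, -0.3, 0.5]
gripper_width: 0.0
grasp_force: 0.0
```

```bash
python3 -m pendant '[[0,[-0.1,-0.17,0],0],[0,[-0.2,-0.17,0.4],0],[0,[-0.2,-0.17,0.7],0],[0,[-0.2,-0.17,1],0],[0,[-0.2,-0.17,1],0]]'
python3 -m pendant '[[0,[0,0,0.13],0],[0,[0,0,0.26],0],[0,[0,0,0.26],0]]'
python3 - <<'E'
from h import *
f=manip.grab_frame("top"); crop(f,250,132,150,110,5,"pics/t2.png")
E
```

```text
time: 3.2
tool_pos: [0.4432, -0.1371, 0.1056]
tool_rot: [-0.006, 0.589, 0.808, -0.001]
contact_force: [-0.6, 0.4, -1.4]
gripper_width: -0.005
grasp_force: 0.0
time: 3.5
tool_pos: [0.4468, -0.1387, 0.08]
tool_rot: [-0.001, 0.589, 0.808, -0.0]
contact_force: [0.2, 0.4, 0.9]
gripper_width: -0.003
grasp_force: 0.0
```

View pics/t2.png

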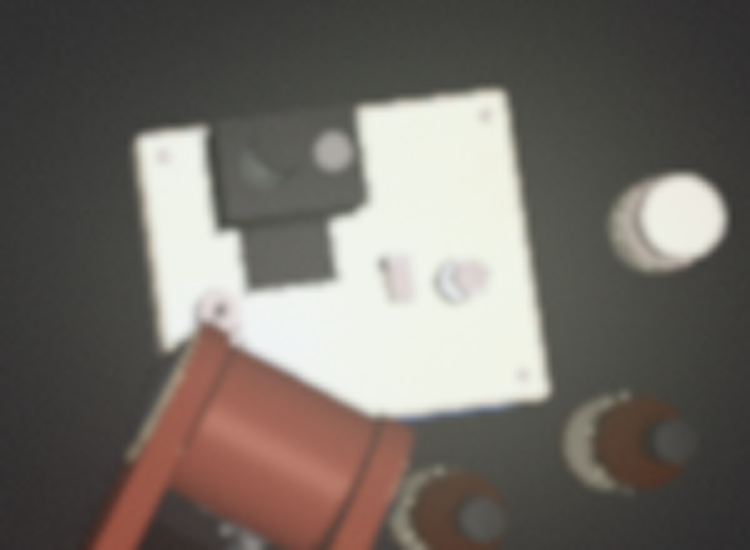

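The picture shows the tool beside the knob, with the arm hiding the latch. The dock, catch (395,278) and pin (463,278) are unchanged. Next I'll compute the arc rows.

```bash
cat > arc.py <<'E'
from h import *
import sys
t0,t1,n,gap=map(float,sys.argv[1:])
s=manip.state(); p=s["tool_pos"]; M=rot(s["tool_rot"]).as_matrix(); ph0=np.arctan2(M[1,0],M[0,0])
H=np.array([.538,-.1485]); yaw=.152
for t in np.linspace(t0,t1,int(n)):
    a=yaw-np.pi/2-t; u=np.array([np.cos(a),np.sin(a)]); tg=np.array([-u[1],u[0]])
    c=H+.085*u-gap*tg; ph=np.arctan2(-tg[1],-tg[0]); d=M.T@np.r_[c-p[:2],.08-p[2]]/.12
    print(np.round(t,2),d.round(2).tolist(),round(float((ph0-ph+np.pi)%(2*np.pi)-np.pi)/np.pi,3))
E
python3 arc.py 1.40 0.65 10 .019; python3 - <<'E'
E
```

```text
1.4 [-0.16, -0.02, 0.01] -0.004
1.32 [-0.22, -0.03, 0.01] -0.031
1.23 [-0.28, -0.03, 0.01] -0.057
1.15 [-0.34, -0.03, 0.01] -0.084
1.07 [-0.4, -0.03, 0.01] -0.11
0.98 [-0.46, -0.02, 0.01] -0.137
0.9 [-0.52, -0.0, 0.01] -0.163
0.82 [-0.57, 0.02, 0.01] -0.19
0.73 [-0.63, 0.04, 0.01] -0.216
0.65 [-0.68, 0.07, 0.01] -0.243
```

```bash
python3 -m pendant '[[0,[-0.16,-0.02,0],0],[0,[-0.22,-0.03,0],-0.03],[0,[-0.28,-0.03,0],-0.057],[0,[-0.34,-0.03,0],-0.084],[0,[-0.4,-0.03,0],-0.11],[0,[-0.46,-0.02,0],-0.137],[0,[-0.52,0,0],-0.163],[0,[-0.57,0.02,0],-0.19],[0,[-0.63,0.04,0],-0.216],[0,[-0.68,0.07,0],-0.243]]'
python3 arc.py 0.6 0 7 .019;python3 arc.py 0 0 1 .015
```

```text
time: 4.55
tool_pos: [0.4811, -0.2149, 0.0825]
tool_rot: [0.001, 0.245, 0.97, -0.0]
contact_force: [0.6, 0.1, 1.0]
gripper_width: 0.005
grasp_force: 0.6
0.6 [-0.03, -0.0, 0.02] -0.015
0.5 [-0.1, -0.01, 0.02] -0.047
0.4 [-0.17, -0.01, 0.02] -0.078
0.3 [-0.25, -0.01, 0.02] -0.11
0.2 [-0.32, 0.01, 0.02] -0.142
0.1 [-0.39, 0.02, 0.02] -0.174
0.0 [-0.46, 0.05, 0.02] -0.206
0.0 [-0.48, 0.07, 0.02] -0.206
```

```bash
python3 -m pendant '[[0,[-0.03,0,0.01],-0.015],[0,[-0.1,-0.01,0.02],-0.047],[0,[-0.17,-0.01,0.02],-0.078],[0,[-0.25,-0.01,0.02],-0.11],[0,[-0.32,0.01,0.02],-0.142],[0,[-0.39,0.03,0.02],-0.174],[0,[-0.46,0.05,0.02],-0.206],[0,[-0.47,0.06,0.02],-0.206],[0,[-0.49,0.06,0.02],-0.206],[0,[-0.49,0.06,0.02],-0.206]]'
python3 - <<'E'
from h import *
g=manip.grab_frame("side"); crop(g,205,125,110,80,7,"pics/s2.png")
E
```

```text
time: 5.55
tool_pos: [0.5316, -0.2358, 0.0798]
tool_rot: [-0.005, -0.075, 0.997, 0.001]
contact_force: [-16.9, 2.0, 10.7]
gripper_width: -0.002
grasp_force: 8.7
```

View pics/s2.png

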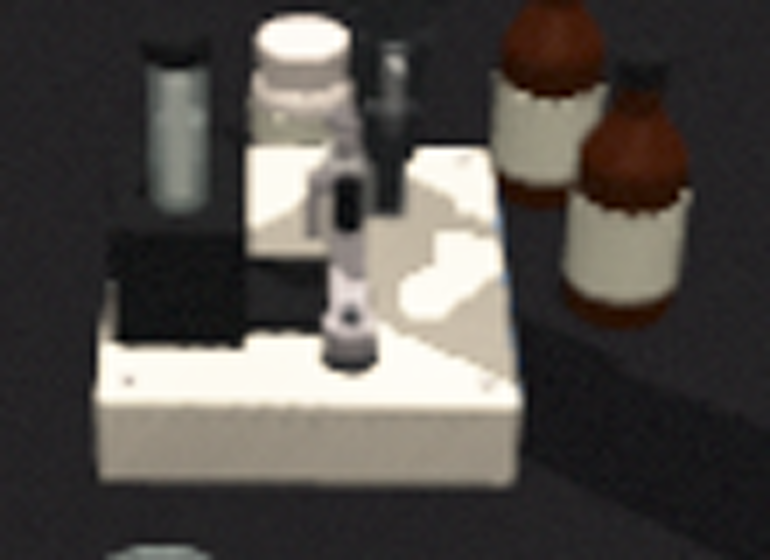

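The side view shows the arm along the dock's -y with its end in the catch at (320,190). The 17 N reaction confirms it's at the stop, and the TCP is where a shut latch predicts. I'll retract and go above the mallet.

```bash
python3 -m pendant '[[0,[0.25,0,0],0],[0,[0.25,0,-0.35],0],[0,[0.25,0,-0.7],0],[0,[0.25,0,-1],0],[0,[0.25,0,-1],0]]'
python3 -m pendant '[[0,[0,0.35,-0.15],0],[0,[0,0.7,-0.15],0],[0,[0,1,-0.15],0],[0,[0,1,-0.15],0]]'
python3 -m pendant '[[0,[0,0.35,0],0],[0,[0,0.7,0],0],[0,[0,1,0],0]]'
python3 -m pendant '[[1,[-0.2,0.35,0],0],[1,[-0.4,0.7,0],0],[1,[-0.5,1,0],0],[1,[-0.5,1,0],0]]'
python3 -m pendant '[[1,[-0.3,0.2,0],0.04],[1,[-0.6,0.32,0],0.08],[1,[-0.9,0.32,0],0.12],[1,[-0.9,0.32,0],0.14],[1,[-0.9,0.32,0],0.14]]'
cat > to.py <<'E'
from h import *
import sys
x,y,z,ph=map(float,sys.argv[1:])
s=manip.state(); p=s["tool_pos"]; M=rot(s["tool_rot"]).as_matrix(); ph0=np.degrees(np.arctan2(M[1,0],M[0,0]))
print("phi",ph0,"shift",(M.T@(np.array([x,y,z])-p)/.12).round(3),"roll",round(((ph0-ph+180)%360-180)/180,3))
E
python3 - <<'E'
from h import *
f=manip.grab_frame("top"); g=manip.grab_frame("side")
# latch arm check left to picture; white head in side view
crop(f,160,132,200,110,4,"pics/t3.png")
E
python3 to.py .6075 .1787 .032 163.4
```

```text
time: 6.1
tool_pos: [0.5093, -0.2428, 0.208]
tool_rot: [0.006, -0.075, 0.997, -0.005]
contact_force: [1.2, -1.0, 1.3]
gripper_width: 0.001
grasp_force: 0.0
time: 6.5
tool_pos: [0.4876, -0.1187, 0.2175]
tool_rot: [0.001, -0.077, 0.997, -0.0]
contact_force: [0.5, -1.1, -0.0]
gripper_width: 0.002
grasp_force: 0.0
time: 6.8
tool_pos: [0.47, -0.0021, 0.2171]
tool_rot: [0.001, -0.074, 0.997, -0.0]
contact_force: [0.3, 1.3, 0.7]
gripper_width: -0.002
grasp_force: 0.0
time: 7.2
tool_pos: [0.5123, 0.1278, 0.2169]
tool_rot: [0.001, -0.077, 0.997, 0.0]
contact_force: [-0.3, -0.2, -0.1]
gripper_width: 0.68
grasp_force: 0.0
time: 7.7
tool_pos: [0.6136, 0.1776, 0.2158]
tool_rot: [-0.0, 0.145, 0.989, -0.0]
contact_force: [-0.6, -0.7, -0.3]
gripper_width: 1.0
grasp_force: 0.0
phi 163.37198511062505 shift [ 0.044 -0.004  1.535] roll -0.0
```

View pics/t3.png

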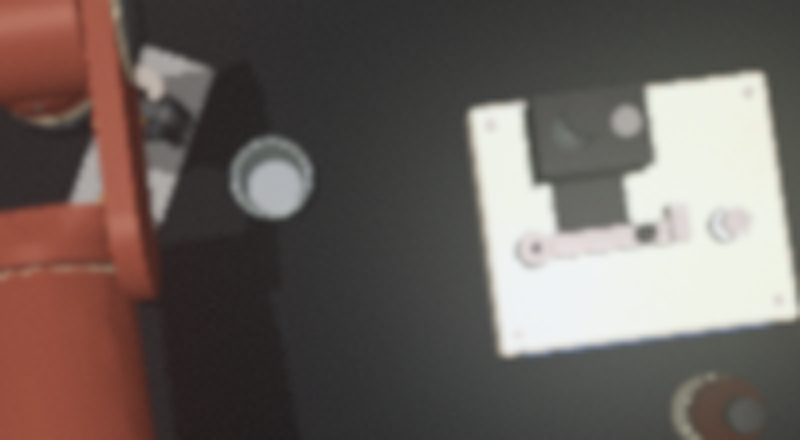

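The top view shows the latch shut, with its arm from (535,248) to the catch at (678,222), parallel to the dock. Next I'll descend and grasp the mallet.

```bash
python3 -m pendant '[[1,[0.044,0,0.3],0],[1,[0.044,0,0.6],0],[1,[0.044,0,0.9],0],[1,[0.044,0,1],0]]'
python3 -m pendant '[[1,[0,0,0.2],0],[1,[0,0,0.4],0],[1,[0,0,0.535],0],[1,[0,0,0.535],0],[1,[0,0,0.535],0]]'
python3 -m pendant '[[0,[0,0,0],0],[0,[0,0,0],0],[0,[0,0,0],0],[0,[0,0,0],0],[0,[0,0,0],0],[0,[0,0,0],0],[0,[0,0,0],0],[0,[0,0,0],0]]'
python3 to.py .6075 .1787 .032 163.4
```

```text
time: 8.2
tool_pos: [0.6042, 0.179, 0.0917]
tool_rot: [-0.003, 0.145, 0.989, -0.001]
contact_force: [-0.3, 0.3, 0.1]
gripper_width: 0.998
grasp_force: 0.0
time: 8.7
tool_pos: [0.608, 0.18, 0.0326]
tool_rot: [0.001, 0.145, 0.989, 0.0]
contact_force: [0.6, -1.1, 0.3]
gripper_width: 1.0
grasp_force: 0.0
time: 9.5
tool_pos: [0.6076, 0.1801, 0.032]
tool_rot: [0.0, 0.145, 0.989, -0.0]
contact_force: [-2.1, 0.2, 3.6]
gripper_width: 0.18
grasp_force: 59.2
phi 163.33053555056205 shift [-0.003 -0.011 -0.   ] roll -0.0
```

```bash
python3 -m pendant '[[0,[0,0,-0.08],0],[0,[0,0,-0.2],0],[0,[0,0,-0.4],0],[0,[0,0,-0.6],0],[0,[0,0,-0.8],0],[0,[0,0,-1],0],[0,[0,0,-1],0]]'
python3 -m pendant '[[0,[0,0,-0.2],0],[0,[0,0,-0.4],0],[0,[0,0,-0.6],0],[0,[0,0,-0.8],0],[0,[0,0,-0.8],0]]'
for i in 1 2 3; do python3 -m pendant '[[0,[0,-0.2,0],0],[0,[0,-0.45,0],0],[0,[0,-0.7,0],0],[0,[0,-0.9,0],0],[0,[0,-1,0],0],[0,[0,-1,0],0]]'; done
python3 - <<'E'
from h import *
g=manip.grab_frame("side"); crop(g,190,70,160,120,5,"pics/s3.png")
E
python3 to.py .520 -.2776 .16 148
```

```text
time: 10.2
tool_pos: [0.61, 0.1806, 0.1568]
tool_rot: [0.004, 0.145, 0.989, 0.001]
contact_force: [1.6, 0.3, -2.4]
gripper_width: 0.176
grasp_force: 58.8
time: 10.7
tool_pos: [0.609, 0.1804, 0.2509]
tool_rot: [0.003, 0.145, 0.989, 0.001]
contact_force: [1.9, 0.9, -2.8]
gripper_width: 0.179
grasp_force: 59.1
time: 11.3
tool_pos: [0.5721, 0.0641, 0.2456]
tool_rot: [-0.001, 0.146, 0.989, -0.0]
contact_force: [-0.2, 0.9, -2.3]
gripper_width: 0.177
grasp_force: 59.2
time: 11.9
tool_pos: [0.5385, -0.05, 0.247]
tool_rot: [-0.0, 0.146, 0.989, 0.0]
contact_force: [0.6, 0.0, -3.4]
gripper_width: 0.175
grasp_force: 59.4
time: 12.5
tool_pos: [0.5044, -0.1648, 0.2473]
tool_rot: [0.0, 0.145, 0.989, 0.0]
contact_force: [0.1, 0.4, -3.1]
gripper_width: 0.179
grasp_force: 59.5
phi 163.33086034281192 shift [-0.395 -0.87   0.727] roll 0.085
```

View pics/s3.png

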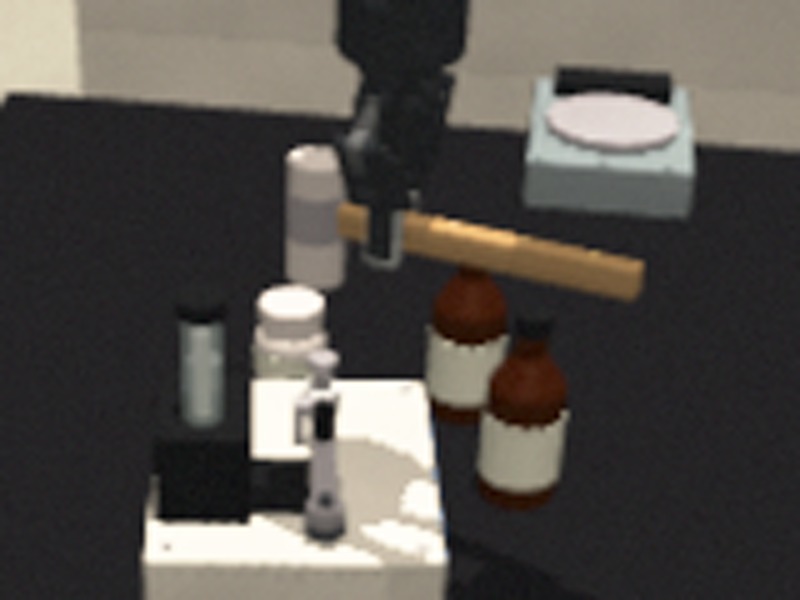

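The mallet hangs level in the grip, with its head at (315,215). I'll move it above the pin now.

```bash
python3 -m pendant '[[0,[-0.1,-0.25,0],0.02],[0,[-0.2,-0.5,0],0.04],[0,[-0.3,-0.7,0],0.06],[0,[-0.395,-0.87,0],0.085],[0,[-0.395,-0.87,0.2],0.085],[0,[-0.395,-0.87,0.45],0.085],[0,[-0.395,-0.87,0.6],0.085],[0,[-0.395,-0.87,0.6],0.085],[0,[-0.395,-0.87,0.6],0.085]]'
python3 to.py .520 -.2776 .123 148
python3 - <<'E'
from h import *
f=manip.grab_frame("top"); crop(f,265,140,140,105,5.5,"pics/t4.png")
E
```

```text
time: 13.45
tool_pos: [0.5203, -0.2773, 0.1756]
tool_rot: [-0.0, 0.275, 0.962, 0.0]
contact_force: [-0.1, -0.8, -2.1]
gripper_width: 0.172
grasp_force: 59.5
phi 148.1125907871827 shift [ 0.001 -0.003  0.439] roll 0.001
```

View pics/t4.png

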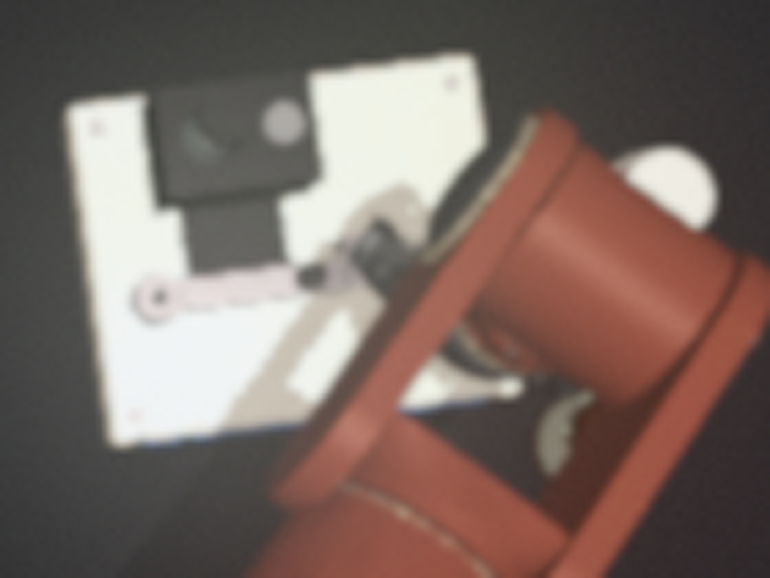

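The arm hides the head from above, but the TCP pose is within 1 mm of plan. Striking now.

```bash
python3 -m pendant '[[0,[0,0,0.3],0],[0,[0,0,0.62],0]]'
python3 -m pendant '[[0,[0,0,-0.2],0],[0,[0,0,-0.5],0],[0,[0,0,-0.5],0]]'
python3 - <<'E'
from h import *
g=manip.grab_frame("side"); crop(g,205,105,110,80,7,"pics/s4.png")
E
python3 to.py .520 -.2776 .104 148
```

```text
time: 13.7
tool_pos: [0.5234, -0.2804, 0.1062]
tool_rot: [0.005, 0.275, 0.961, -0.002]
contact_force: [-0.4, 0.3, 10.6]
gripper_width: 0.179
grasp_force: 61.8
time: 14.0
tool_pos: [0.524, -0.2809, 0.1698]
tool_rot: [0.007, 0.275, 0.961, -0.002]
contact_force: [0.6, -0.2, -2.3]
gripper_width: 0.176
grasp_force: 60.8
phi 148.05497802576906 shift [0.037 0.006 0.525] roll 0.0
```

View pics/s4.png

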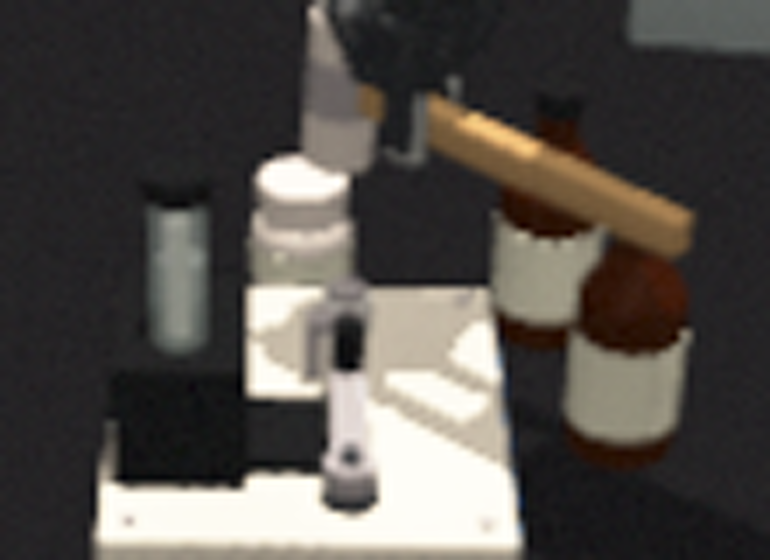

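The head has tilted up in the grip, with the handle end dropping to (690,235), and the pin head is clearly lower at (345,288). Measuring both.

```bash
cat > tilt.py <<'E'
from h import *
g=manip.grab_frame("side"); s=manip.state()
print(s["tool_pos"])
M=rot(s["tool_rot"]).as_matrix(); G=s["tool_pos"]-.019*M[:,2]; o=M[:,0]
c=lambda P:((proj(g,P)-[205,105])*7).round().tolist()
for d in(0,4,8,12,16):
    t=np.radians(d); u=np.cos(t)*o-np.sin(t)*np.array([0,0,1]); v=np.sin(t)*o+np.cos(t)*np.array([0,0,1])
    H=G-.048*u
    print(d,"end ctr",c(G+.157*u),"face ctr",c(H-.045*v),"top",c(H+.035*v),"face",(H-.045*v).round(4))
for z in(.098,.09,.084,.081,.078):print(z,c([.561,-.303,z]))
E
python3 tilt.py
python3 - <<'E'
from h import *
g=manip.grab_frame("side"); print(g["img"][140:156,248:260].sum(2)//3)
E
```

```text
[ 0.52133505 -0.27923339  0.16435017]
0 end ctr [691.0, 234.0] face ctr [344.0, 178.0] top [348.0, 32.0] face [ 0.562  -0.3046  0.1386]
4 end ctr [687.0, 255.0] face ctr [340.0, 170.0] top [353.0, 27.0] face [ 0.5645 -0.3062  0.1421]
8 end ctr [683.0, 275.0] face ctr [336.0, 162.0] top [357.0, 23.0] face [ 0.5669 -0.3076  0.1458]
12 end ctr [677.0, 293.0] face ctr [332.0, 154.0] top [362.0, 19.0] face [ 0.569  -0.309   0.1496]
16 end ctr [670.0, 311.0] face ctr [329.0, 145.0] top [367.0, 16.0] face [ 0.5709 -0.3101  0.1537]
0.098 [344.0, 250.0]
0.09 [343.0, 264.0]
0.084 [343.0, 274.0]
0.081 [343.0, 279.0]
0.078 [343.0, 284.0]
[[183 181 176 166 156 141 123  82  36  36  35  36]
 [156 156 152 143 139 136 115  70  35  36  35  36]
 [142 140 138 140 140 137 117  74  35  35  33  35]
 [142 138 136 138 142 138 119  76  34  36  37  35]
 [147 144 144 144 142 138 121  90  55  36  36  36]
 [136 135 133 138 140 138 134 127 111  70  35  36]
 [237 237 225 165 131 138 140 137 127 138 154 154]
 [250 240 210 162 120 115 114 113 125 165 183 182]
 [220 199 160 150 148 142 130 132 146 152 171 184]
 [171 155 144 143 145 128 108 116 135 139 166 186]
 [164 142 139 140 115  76  55  64  92 131 169 183]
 [158 123 118 118  85  40  35  36  53 122 171 184]
 [154 112 108 115  88  33  27  28  38 126 175 183]
 [153 111 122 141 101  22  17  23  45 141 181 183]
 [154 111 128 145  99  20  19  18  46 147 184 182]
 [154 111 128 143  97  21  22  19  47 146 183 182]]
```

No tilt: the handle end matches the 0° prediction. The pin is near home, about z 0.078–0.080. I'll give it two more blows, driving slightly past home.

```bash
python3 -m pendant '[[0,[0,0,0.25],0],[0,[0,0,0.54],0]]'
python3 -m pendant '[[0,[0,0,0],0]]'
python3 -m pendant '[[0,[0,0,-0.3],0],[0,[0,0,-0.54],0],[0,[0,0,-0.54],0],[0,[0,0,-0.54],0]]'
python3 -m pendant '[[0,[0,0,0.25],0],[0,[0,0,0.54],0]]'
python3 -m pendant '[[0,[0,0,0],0]]'
python3 -m pendant '[[0,[0,0,-0.3],0],[0,[0,0,-0.6],0],[0,[0,0,-1],0],[0,[0,0,-1],0],[0,[0,0,-1],0]]'
python3 tilt.py
python3 - <<'E'
from h import *
g=manip.grab_frame("side"); crop(g,205,105,110,80,7,"pics/s5.png")
E
```

```text
time: 14.35
tool_pos: [0.52, -0.2786, 0.0972]
tool_rot: [0.001, 0.275, 0.961, -0.0]
contact_force: [-35.7, 19.5, 49.9]
gripper_width: 0.176
grasp_force: 71.4
time: 14.45
tool_pos: [0.5178, -0.2772, 0.0926]
tool_rot: [-0.003, 0.275, 0.961, 0.001]
contact_force: [0.5, -0.2, -3.2]
gripper_width: 0.177
grasp_force: 68.6
time: 14.85
tool_pos: [0.5194, -0.2782, 0.1603]
tool_rot: [-0.0, 0.275, 0.961, 0.0]
contact_force: [-1.5, -0.0, -4.0]
gripper_width: 0.174
grasp_force: 68.8
time: 15.05
tool_pos: [0.5194, -0.2782, 0.0946]
tool_rot: [0.0, 0.275, 0.961, -0.0]
contact_force: [0.3, 0.8, -4.5]
gripper_width: 0.173
grasp_force: 68.7
time: 15.15
tool_pos: [0.5164, -0.2762, 0.0898]
tool_rot: [-0.005, 0.275, 0.961, 0.002]
contact_force: [-0.7, 0.5, -3.8]
gripper_width: 0.179
grasp_force: 70.8
time: 15.65
tool_pos: [0.5198, -0.2785, 0.2174]
tool_rot: [0.001, 0.275, 0.961, -0.0]
contact_force: [-0.5, 0.4, -3.7]
gripper_width: 0.178
grasp_force: 71.0
[ 0.51882243 -0.2778628   0.21496773]
0 end ctr [709.0, 133.0] face ctr [351.0, 89.0] top [356.0, -65.0] face [ 0.5596 -0.3033  0.1888]
4 end ctr [705.0, 155.0] face ctr [347.0, 81.0] top [360.0, -70.0] face [ 0.5621 -0.3049  0.1923]
8 end ctr [700.0, 176.0] face ctr [343.0, 72.0] top [365.0, -75.0] face [ 0.5645 -0.3064  0.1959]
12 end ctr [694.0, 196.0] face ctr [339.0, 64.0] top [370.0, -79.0] face [ 0.5666 -0.3077  0.1998]
16 end ctr [687.0, 215.0] face ctr [336.0, 55.0] top [375.0, -82.0] face [ 0.5685 -0.3089  0.2038]
0.098 [344.0, 250.0]
0.09 [343.0, 264.0]
0.084 [343.0, 274.0]
0.081 [343.0, 279.0]
0.078 [343.0, 284.0]
```

View pics/s5.png

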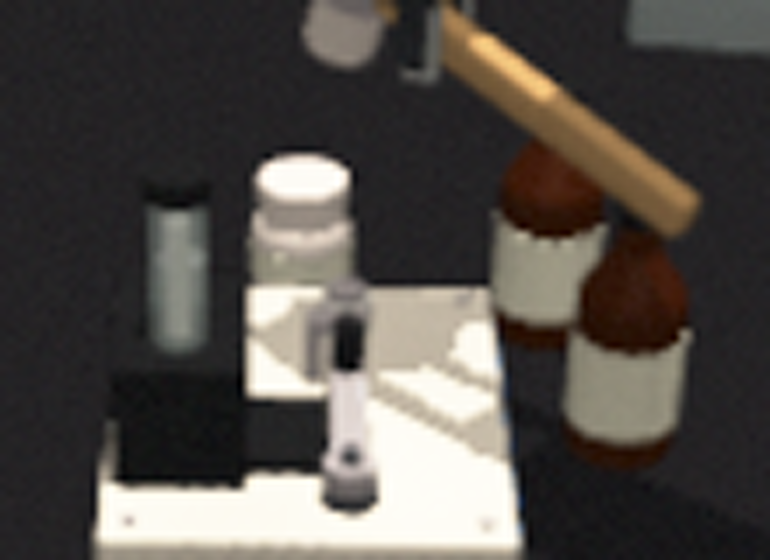

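The pin head hasn't moved since the first blow, still at (345,288), and the second blow met a hard stop at 50 N, so it's home. The bottles and jar haven't moved. The mallet has now tilted about 16°, with its handle end at (683,217). Lowering it into the rest will let the sill push the handle level again, so I'll carry it back along the same path.

```bash
python3 -m pendant '[[0,[0,0,-0.3],0],[0,[0.15,0.2,-0.3],0],[0,[0.3,0.4,-0.3],-0.02],[0,[0.45,0.6,-0.3],-0.04],[0,[0.6,0.73,-0.3],-0.06],[0,[0.6,0.73,-0.3],-0.085],[0,[0.6,0.73,-0.3],-0.085]]'
for i in 1 2 ; do python3 -m pendant '[[0,[0,0.2,0],0],[0,[0,0.45,0],0],[0,[0,0.7,0],0],[0,[0,0.9,0],0],[0,[0,1,0],0],[0,[0,1,0],0]]'; done
python3 to.py .6076 .1801 .11 163.33
```

```text
time: 16.45
tool_pos: [0.5036, -0.1647, 0.2493]
tool_rot: [-0.002, 0.144, 0.99, 0.001]
contact_force: [-0.7, 0.3, -3.4]
gripper_width: 0.177
grasp_force: 70.8
time: 17.05
tool_pos: [0.539, -0.0503, 0.2508]
tool_rot: [-0.001, 0.145, 0.989, 0.0]
contact_force: [-0.1, -0.6, -3.0]
gripper_width: 0.176
grasp_force: 70.8
time: 17.65
tool_pos: [0.5738, 0.0638, 0.2517]
tool_rot: [-0.001, 0.145, 0.989, -0.0]
contact_force: [-0.4, 0.8, -2.7]
gripper_width: 0.174
grasp_force: 70.8
phi 163.3516581922922 shift [0.006 1.01  1.18 ] roll 0.0
```

```bash
python3 -m pendant '[[0,[0,0.25,0],0],[0,[0,0.5,0],0],[0,[0,0.8,0],0],[0,[0,1,0],0],[0,[0,1,0.3],0],[0,[0,1,0.6],0],[0,[0,1,0.9],0],[0,[0,1,1],0],[0,[0,1,1],0]]'
python3 -m pendant '[[0,[0,0,0.15],0],[0,[0,0,0.15],0],[0,[0,0,0.15],0]]'
python3 to.py .6076 .1801 .070 163.33
python3 - <<'E'
from h import *
g=manip.grab_frame("side"); crop(g,160,190,120,90,6.6,"pics/s6.png")
E
```

```text
time: 18.55
tool_pos: [0.6065, 0.1772, 0.1295]
tool_rot: [-0.003, 0.146, 0.989, -0.001]
contact_force: [0.0, 0.1, -3.4]
gripper_width: 0.175
grasp_force: 70.6
time: 18.85
tool_pos: [0.6086, 0.1788, 0.1151]
tool_rot: [0.001, 0.145, 0.989, 0.0]
contact_force: [-0.3, 0.2, -3.4]
gripper_width: 0.173
grasp_force: 70.7
phi 163.3232694964686 shift [0.012 0.008 0.376] roll -0.0
```

View pics/s6.png

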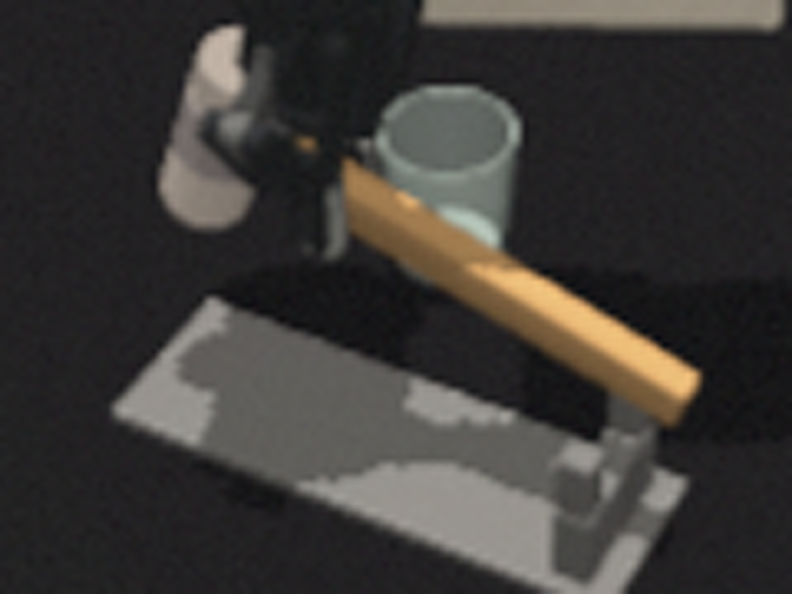

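The handle, tilted, sits above the rest's uprights at (605,450) and its head is over the plate. I miscounted the pictures: this was my 12th and the limit is 10. I'll view no more and work from numbers only. Lowering gently now.

```bash
python3 -m pendant '[[0,[0.01,0.01,0.15],0],[0,[0.01,0.01,0.3],0],[0,[0.01,0.01,0.38],0],[0,[0.01,0.01,0.42],0],[0,[0.01,0.01,0.42],0]]'
python3 -m pendant '[[0,[0,0,0.02],0],[0,[0,0,0.04],0],[0,[0,0,0.06],0],[0,[0,0,0.08],0],[0,[0,0,0.1],0],[0,[0,0,0.12],0],[0,[0,0,0.14],0]]'
python3 to.py .6076 .1801 .032 163.33
```

```text
time: 19.4
tool_pos: [0.6063, 0.1803, 0.0626]
tool_rot: [-0.002, 0.145, 0.989, -0.0]
contact_force: [-1.6, 0.2, -1.8]
gripper_width: 0.176
grasp_force: 70.6
time: 20.1
tool_pos: [0.6079, 0.1805, 0.0474]
tool_rot: [0.001, 0.145, 0.989, 0.0]
contact_force: [2.1, -1.3, 2.4]
gripper_width: 0.174
grasp_force: 70.1
phi 163.3139976505203 shift [ 0.002 -0.004  0.128] roll -0.0
```

```bash
python3 -m pendant '[[0,[0,0,0.02],0],[0,[0,0,0.04],0],[0,[0,0,0.06],0],[0,[0,0,0.08],0],[0,[0,0,0.09],0],[0,[0,0,0.1],0],[0,[0,0,0.11],0],[0,[0,0,0.11],0]]'
python3 -m pendant '[[0,[0,0,0.01],0],[0,[0,0,0.01],0]]'
python3 to.py .6076 .1801 .032 163.33
python3 - <<'E'
from h import *
g=manip.grab_frame("side"); im=cv2.cvtColor(g["img"],cv2.COLOR_RGB2HSV)
m=cv2.inRange(im,(8,90,60),(25,255,255)); m[:225]=0;m[275:]=0;m[:,:190]=0;m[:,290:]=0
n,l,s,c=cv2.connectedComponentsWithStats(m); i=1+s[1:,4].argmax(); print("handle mask",s[i],c[i])
u=np.array([-.958,.287,0]);h=np.array([.6535,.165,.051])
print("expected end, mid",proj(g,h+.205*u),proj(g,h+.13*u), "face top",proj(g,h+[0,0,.035]))
E
```

```text
time: 20.9
tool_pos: [0.6074, 0.1804, 0.0339]
tool_rot: [0.0, 0.145, 0.989, 0.0]
contact_force: [2.2, -0.1, 1.9]
gripper_width: 0.178
grasp_force: 69.8
time: 21.1
tool_pos: [0.6073, 0.1804, 0.0326]
tool_rot: [0.0, 0.145, 0.989, 0.0]
contact_force: [2.1, -2.0, 3.3]
gripper_width: 0.176
grasp_force: 69.8
phi 163.3267702182155 shift [-0.003 -0.001  0.005] roll -0.0
handle mask [213 238  55  29 494] [240.03238866 251.82186235]
expected end, mid [266.30182339 262.05607262] [239.56831829 252.42968493] face top [195.42807897 227.33315219]
```

It's level and within 1 mm of the original grasp pose. Releasing and rising.

```bash
python3 -m pendant '[[0,[0,0,0.006],0],[0,[0,0,0.006],0],[0.3,[0,0,0],0],[0.4,[0,0,0],0],[1,[0,0,0],0],[1,[0,0,0],0],[1,[0,0,0],0],[1,[0,0,0],0]]'
python3 -m pendant '[[1,[0,0,-0.1],0],[1,[0,0,-0.3],0],[1,[0,0,-0.6],0],[1,[0,0,-1],0],[1,[0,0,-1],0]]'
python3 -m pendant '[[1,[0,0,-0.4],0],[1,[0,0,-0.8],0],[1,[0.3,0,-0.8],0],[1,[0.7,0,-0.8],0],[1,[1,0,-0.8],0],[1,[1,0,-0.8],0]]'
python3 -m pendant '[[1,[0.4,0,0],0],[1,[0.8,0,0],0],[1,[1,0,0],0],[1,[1,0,0],0],[1,[1,0,0],0]]'
python3 - <<'E'
from h import *
g=manip.grab_frame("side");f=manip.grab_frame("top")
for n,F in(("side",g),("top",f)):
    a=cv2.imread(f"pics/{n}0.png")[...,::-1]; b=F["img"]
    d=cv2.GaussianBlur(cv2.absdiff(a,b),(3,3),0).max(2)
    print(n,manip.state()["tool_pos"].round(3))
    m=(d>45).astype(np.uint8); N,l,s,c=cv2.connectedComponentsWithStats(m)
    print("changed blobs x,y,w,h,area",[r.tolist() for r in s[1:] if r[4]>5])
def cen(im,box,thr):
    x,y,w,h=box; gmask=(im[y:y+h,x:x+w].min(2)>thr); yy,xx=np.nonzero(gmask); return (xx.mean()+x).round(2),(yy.mean()+y).round(2),len(xx)
for n,F,b in(("side",g,(186,220,22,32)),("top",f,(185,145,20,20))):
    a=cv2.imread(f"pics/{n}0.png")[...,::-1]; print(n,"head before",cen(a,b,150),"after",cen(F["img"],b,150))
# pin column in side, before / after
a=cv2.imread("pics/side0.png")
for im in(a[...,::-1],g["img"]): print(im[136:154,250:258].mean(2).astype(int).tolist())
E
```

```text
time: 21.95
tool_pos: [0.6073, 0.1804, 0.0326]
tool_rot: [-0.0, 0.145, 0.989, -0.0]
contact_force: [-0.1, 0.8, -0.5]
gripper_width: 1.001
grasp_force: 0.0
time: 22.45
tool_pos: [0.6124, 0.1813, 0.1631]
tool_rot: [0.008, 0.145, 0.989, 0.003]
contact_force: [0.9, 0.2, 1.1]
gripper_width: 0.996
grasp_force: 0.0
time: 23.05
tool_pos: [0.4892, 0.216, 0.2493]
tool_rot: [-0.0, 0.144, 0.99, 0.0]
contact_force: [0.1, 0.8, -0.2]
gripper_width: 1.0
grasp_force: 0.0
time: 23.55
tool_pos: [0.3779, 0.2493, 0.2495]
tool_rot: [0.001, 0.145, 0.989, 0.0]
contact_force: [0.6, 0.5, 0.3]
gripper_width: 1.002
grasp_force: 0.0
side [0.378 0.249 0.249]
changed blobs x,y,w,h,area [[291, 10, 221, 105, 12593], [327, 102, 34, 16, 124], [302, 107, 10, 5, 35], [299, 126, 42, 15, 188], [320, 130, 8, 1, 8], [431, 134, 11, 5, 30], [302, 138, 32, 9, 118], [253, 140, 5, 4, 15], [418, 141, 12, 25, 95], [251, 145, 7, 14, 60], [429, 146, 9, 17, 90], [445, 147, 6, 4, 10], [295, 153, 9, 12, 66], [479, 153, 33, 54, 929], [252, 160, 5, 8, 34], [259, 167, 31, 10, 169], [300, 180, 7, 6, 30], [462, 202, 10, 6, 29], [486, 204, 5
[... 1760 characters left out ...]
9, 119, 122, 101, 59, 29, 31], [123, 125, 154, 171, 142, 82, 29, 26], [176, 173, 179, 173, 136, 76, 30, 31], [181, 176, 164, 145, 123, 79, 33, 29], [150, 142, 133, 124, 107, 71, 31, 26], [131, 124, 121, 119, 99, 59, 30, 29], [120, 120, 122, 118, 101, 62, 27, 29], [116, 120, 122, 118, 103, 63, 28, 28], [124, 123, 135, 151, 142, 112, 66, 28], [114, 142, 171, 181, 178, 171, 146, 87], [216, 178, 166, 187, 191, 190, 167, 186], [231, 177, 124, 131, 134, 133, 130, 208], [204, 172, 175, 154, 133, 159, 170, 180], [191, 183, 192, 159, 125, 152, 172, 158], [191, 191, 157, 97, 70, 83, 113, 149], [138, 136, 97, 39, 30, 31, 51, 144], [94, 103, 76, 28, 21, 20, 32, 160], [131, 138, 87, 23, 16, 17, 51, 191]]
```

The pin head moved about 4.4 px down in the side view, roughly 18 mm. The 16° mallet slip at the lowest TCP also puts the struck face at z ≈ 0.078, which is home. The mallet head is back within 0.5 px of where it started. The top view shows no change at the bottles, jar or beaker, so I'm handing in.

```bash
python3 -c "
from plant import manip
print(manip.job_done())"
```

```text
the job is handed in; nothing more can be done
None
```

I handed the job in at about 24 s: the latch is shut in its catch, the pin is knocked home (to about 1 mm by my measurements), and the mallet is back standing on its head in its rest. The bottles, jar and beaker showed no movement, but I viewed 12 pictures, two over the limit of 10.

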